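# Switch off the hotplate and flip its flag to hot

## Task

The heating run is over but the plate is still hot: press the standby button on the hotplate's control panel with a fingertip, then gently push the status flag over its pivot with a fingertip, without pinching it, until it lies fully down on its other rest with the hot-surface triangle facing up. Do not lift the flag's stand or shove it along the bench, and leave the beaker, the bottle, the cork ring and the tube rack where they are.

Things in the scene. Friction and masses are not known exactly. Their poses are not given: they have to be found in the camera images.
- hotplate: White bench hotplate stirrer, fixed, 190 wide, 285 deep, 110 mm high. Origin: under the middle of its front edge; x runs along its depth, away from the robot (turned up to 0.1 rad), z up. In front a control panel slopes 35 degrees from horizontal, looking up and to the robot; behind it (x 95 to 275 mm) lies the square heating plate, top 110 mm up, with the beaker on it.
- standby_top (a point): Centre of the outer face of the standby button: plain white round cap, 26 mm wide, in a black surround, at the right end of the sloping panel as seen from the robot. z points straight out of the panel; press along -z. Moves with the cap. 124 mm to its left is a black knob (34 mm wide, 18 mm high), not used; a dark display lies between.
- standby (a joint): Travel of the button in m: 0 released, 0.006 fully down. A spring returns it; fully down takes about 4 N. It counts as pressed from 0.0045 m on.
- flag_stand: Loose steel stand of the flag, 1 kg. Origin: centre of its underside; x points away from the robot, turned up to 0.3 rad. Base plate 180 (x) by 110 (y) by 6 mm. The pivot runs along y between two upright cheeks (36 mm in x, 120 mm high) at y = +-44 mm, with screw caps out to +-51 mm. Two rests for the flag: rubber-topped posts, 14 mm wide, at x = -45 and +45 mm, y = 0.
- flag_pivot (a point): Middle of the flag's pivot axis, 110 mm straight above the stand's origin. Does not move with the flag. The flag's middle plane passes through this axis.
- flag (a joint): Angle of the flag in rad. 0: level towards the robot (stand's -x), on the near rest, ring face up. pi/2: straight up. pi: level on the far (+x) rest, triangle up; it stops there. Starts at 0 to 0.12. The pivot is stiff: the flag stays at any angle where it is left and must be pushed all the way, with about 0.5 to 1 N at the free end.
- flag_tab (a point): Outer end of the flag, mid-width, mid-thickness, 100 mm from the pivot axis; moves with it. Flat white plate 4 mm thick, 76 mm wide to 86 mm from the axis, then a round tab 34 mm wide. Black outlines 1 mm high: ring on one face, triangle with heat waves on the other. At the start its outer 45 mm hang free, 100 mm above the base plate, so a finger can reach under the end from the robot's side.
- beaker: Glass beaker, 70 mm wide, 95 mm high, on the heating plate, its axis 130 to 160 mm behind the button along the hotplate's x. Origin: centre of its underside. Leave alone.
- bottle: Capped glass bottle, 66 mm wide, 135 mm high, behind the stand, its axis 165 to 190 mm beyond the pivot. Origin: centre of its underside. Leave alone.
- cork_ring: Flat cork flask ring, 84 mm wide, 30 mm high, on the bench near the robot. Origin: centre of its underside. Leave alone.
- tube_rack: Red rack, 130 by 64 mm, with eight blue-capped tubes, 112 mm high, on the far part of the bench. Origin: centre of its underside. Leave alone.
Mind the look-alikes: they are no part of the job. Of the things that look like the flag_stand, the larger one is meant.

How it is judged:
By the outcome, as a careful person would: the job done as asked, in the order asked, and still so for the second after the job is handed in, with the robot touching nothing.
It also fails if it takes over 51 s, if anything falls off the work surface, if the arm or the gripper's body presses on something with over 40 N, if the wrist force passes 120 N, or if a joint passes its speed limit or range.

## Robot

A 7-joint arm with a two-finger parallel gripper is mounted at the origin on the work surface. World frame = base frame: x ahead of the robot, y to its left, z up, the work surface at z = 0. Lengths are in mm, angles in rad, forces in N, time in s.
With the tool pointing down it reaches from about 400 to 875 mm from the base axis. Payload 19.3 kg.
Tool frame: the origin (TCP) lies at the very end of the fingers, on their centre line; the grasp point (between the pads) lies 19 mm behind it (grip_point_offset is the z of the grasp point in the tool frame, in mm); z points along the fingers, x is the direction in which the jaws open and shut, and the axes are right-handed (so a half turn about z gives the same grasp; the last joint's range is limited). The gripper opens to 85 mm and grips with 20 to 120 N. Pads are 22 mm wide; open, the fingers measure 114 mm over their backs; the gripper's body (76 mm by 85 mm) begins 54 mm behind the grasp point. The pads swing forward as they close: fully open they stand 13 mm farther back than shut.
Start: joints at [-1.256, 0.521, -0.036, 1.599, 0.021, 1.021, -0.113], TCP at [234.626, 579.28, 231.291] pointing down, gripper open.
Joint ranges: [-2.91, 2.91], [-0.3, 2.13], [-1.5, 1.42], [0.17, 2.43], [-1.26, 4.41], [0.16, 1.93], [-2.52, 2.52]. Speed limits (rad/s): [1.89, 1.89, 2.39, 2.39, 3.01, 3.01, 3.01].

## Interface

Orientations are given as a 3x3 rotation matrix whose columns are the frame's x, y, z axes.
In Python, from workcell import movep, movel, goto_joints, open_gripper, clamp, wait, inverse_kinematics, read_state, camera, PlanningError, finish_job, grip_point_offset gives the robot as it stands. Calls block until the motion is done:
- movep(position, orientation): joint-space move of the TCP to a pose.
- movel(position, frame=None, max_speed=150, guard=None): straight line of the TCP; frame=None keeps the orientation; max_speed is the mean speed in mm/s. With guard (N) it stops when the force on the tool has changed by that much, and returns True; else False.
- goto_joints(angles): joint-space move.
- open_gripper() and clamp(): open the fingers fully, or close them until they stop; the grip force is fixed at half the most.
- wait(seconds).
- inverse_kinematics(position, orientation): joint angles nearest the present ones, or None.
- read_state(): the state.
- camera(name): name is "scene" or "top"; returns a dict with "image" (420x560x3 uint8, blue, green, red), "range_z" (420x560 float32, mm along the optical axis (not along the pixel's ray), 0 where there is no reading), "fx", "fy", "cx", "cy" (pixels), "cam_to_world" (4x4, takes a point from camera to world coordinates). Camera axes: x right, y up, looking along -z (the intrinsics and any distortion apply to the point x, -y, -z); pixel columns grow to the right and rows downward; lengths in mm; the calibration is good to about 2 mm. A picture is of the moment at which its call begins.
A pose or a line that the arm cannot do raises PlanningError and nothing moves.
- finish_job(): hands the job in, once; it reports no verdict.
The state is a dict: "time": time; "qpos": joint angles; "qvel": joint speeds; "joint_efforts": joint torques, N m; "eef_pos": TCP position; "tool_rot": TCP orientation; "ft_force": force on the tool from outside, world axes, zero at the start; "torque": the same for the moment, N m; "finger_gap": finger opening in mm.
Only numpy, scipy, OpenCV 4.12 (cv2) and the standard library are available. Lean on these libraries where they do the work, as an engineer would, in place of code of your own. Each camera call takes 0.05 s, during which the arm holds its last target.

## Working session

There is one attempt and no reset: what is moved stays moved. The work goes in short steps, each a Python script; the robot and the scene stay as the last script left them, time stands still between calls to the robot, and variables do not carry over. Pictures are saved under pics/ and viewed, and the job is handed in when it is done.

```bash
ls; mkdir -p pics
cat > h.py <<'E'
import numpy as np, cv2
from workcell import *
def P(c,u,v,z=None):
    # pixel -> world using range, or plane z
    T=c["cam_to_world"]
    d=np.array([(u-c["cx"])/c["fx"],-(v-c["cy"])/c["fy"],-1.0])
    if z is None:
        r=c["range_z"][int(round(v)),int(round(u))]
        return (T@np.r_[d*r,1])[:3]
    o=T[:3,3]; w=T[:3,:3]@d
    return o+w*(z-o[2])/w[2]
def cloud(c):
    v,u=np.mgrid[0:420,0:560]; r=c["range_z"]
    p=np.stack([(u-c["cx"])/c["fx"]*r,-(v-c["cy"])/c["fy"]*r,-r,np.ones_like(r)],-1)
    q=(p@c["cam_to_world"].T)[...,:3]; q[r==0]=np.nan
    return q
E
python3 - <<'E'
from h import *
import pickle
for n in("scene","top"):
    c=camera(n); pickle.dump(c,open(n+"0.pkl","wb")); cv2.imwrite(f"pics/{n}0.png",c["image"])
    print(n,[k for k in c],c["fx"],c["cx"],c["cy"]); print(np.round(c["cam_to_world"],3), (c["range_z"]==0).mean())
s=read_state(); print(s["time"],s["eef_pos"],s["tool_rot"],s["finger_gap"],grip_point_offset)
E
```

```text
pics
scene ['image', 'range_z', 'fx', 'fy', 'cx', 'cy', 'cam_to_world'] 419.3579284088614 280.64999864251257 211.9465877370368
[[ 8.37000e-01 -3.60000e-01  4.11000e-01  9.16479e+02]
 [ 5.47000e-01  5.80000e-01 -6.04000e-01 -4.50399e+02]
 [-2.10000e-02  7.31000e-01  6.82000e-01  6.88488e+02]
 [ 0.00000e+00  0.00000e+00  0.00000e+00  1.00000e+00]] 0.003975340136054422
top ['image', 'range_z', 'fx', 'fy', 'cx', 'cy', 'cam_to_world'] 484.54447333586273 278.5698570755643 213.00229724641267
[[ 2.800000e-02  9.930000e-01 -1.170000e-01  4.208900e+02]
 [-1.000000e+00  2.900000e-02  3.000000e-03  5.732100e+01]
 [ 6.000000e-03  1.170000e-01  9.930000e-01  1.322505e+03]
 [ 0.000000e+00  0.000000e+00  0.000000e+00  1.000000e+00]] 0.004158163265306123
0.1 [234.53659359 578.99602699 230.79763817] [[ 3.75365292e-01  9.26876900e-01 -3.30494246e-04]
 [ 9.26876407e-01 -3.75365434e-01 -9.57625138e-04]
 [-1.01165674e-03  5.31319208e-05 -9.99999487e-01]] 85.48900833992766 -18.700000000000003
```

View pics/scene0.png

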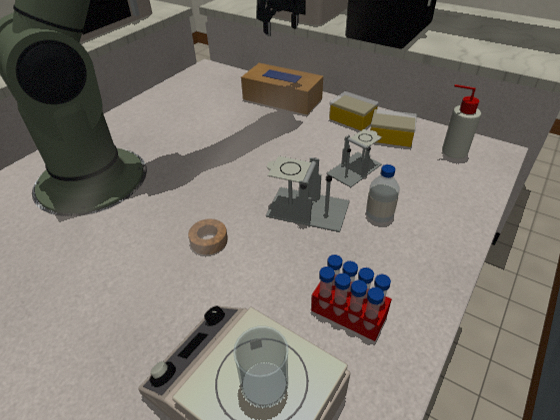

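View pics/top0.png

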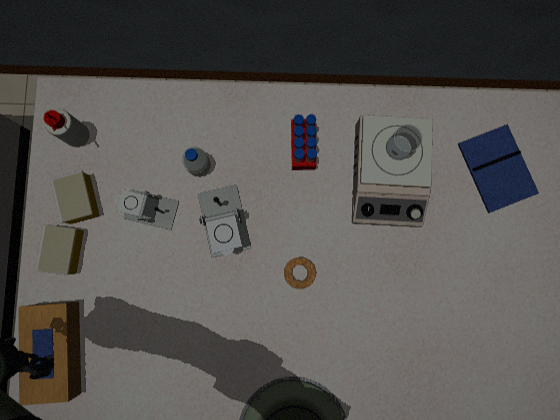

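Two flag stands appear in the top view: one at about (222,220) and one at about (150,208). The first looks larger, and the bottle at (195,160) stands behind it, as the description says. I'll check this in an enlarged crop and measure.

Run:
```python
from h import *
import pickle
t=pickle.load(open("top0.pkl","rb"))
a=cv2.resize(t["image"][140:270,100:260],None,fx=4.5,fy=4.5,interpolation=cv2.INTER_CUBIC)
cv2.imwrite("pics/crop_flag.png",a)
b=cv2.resize(t["image"][105:235,345:445],None,fx=4.6,fy=4.6,interpolation=cv2.INTER_CUBIC)
cv2.imwrite("pics/crop_hp.png",b)
s=pickle.load(open("scene0.pkl","rb"))
cv2.imwrite("pics/crop_s.png",np.hstack([cv2.resize(s["image"][120:240,255:405],None,fx=2.6,fy=2.6,interpolation=cv2.INTER_CUBIC)[:312],cv2.resize(s["image"][300:420,135:285],None,fx=2.6,fy=2.6,interpolation=cv2.INTER_CUBIC)]))
q=cloud(t)
def box(u0,u1,v0,v1,st=6):
    for v in range(v0,v1,st): print(v,[f"{q[v,u,2]:.0f}" for u in range(u0,u1,st)])
print("flag z");box(192,256,180,262)
print("button");box(400,430,200,228,3)
```

```text
flag z
180 ['-1', '0', '-2', '1', '1', '-6', '-1', '2', '-1', '4', '0']
186 ['3', '0', '0', '-3', '0', '-2', '2', '5', '4', '2', '-3']
192 ['-3', '0', '1', '7', '4', '8', '6', '12', '1', '4', '2']
198 ['-2', '3', '10', '5', '111', '5', '4', '5', '4', '-0', '2']
204 ['6', '5', '4', '9', '7', '6', '6', '9', '11', '5', '1']
210 ['-0', '-1', '7', '8', '13', '6', '3', '14', '8', '7', '2']
216 ['3', '1', '75', '5', '114', '121', '118', '107', '9', '1', '4']
222 ['-0', '4', '101', '114', '117', '113', '114', '114', '41', '1', '5']
228 ['6', '-2', '0', '108', '115', '116', '112', '114', '3', '6', '-1']
234 ['2', '-2', '-4', '113', '113', '117', '113', '117', '8', '9', '-2']
240 ['-2', '-3', '2', '113', '113', '114', '117', '118', '113', '8', '-5']
246 ['-1', '-1', '-0', '12', '118', '113', '110', '118', '117', '5', '2']
252 ['-0', '-1', '-5', '3', '118', '118', '114', '3', '4', '2', '2']
258 ['-4', '2', '-4', '-1', '-4', '0', '3', '3', '1', '4', '-6']
button
200 ['73', '74', '76', '72', '75', '71', '73', '73', '76', '76']
203 ['77', 'nan', '69', '70', '69', '68', '71', '69', '74', '74']
206 ['67', '66', '67', '68', '72', '77', '78', '69', '69', '-0']
209 ['65', '58', '63', '74', '72', '79', '71', '72', '63', '-1']
212 ['56', '51', '58', '68', '81', '80', '77', '66', '55', '-4']
215 ['44', '49', '48', '63', '75', '72', '77', '67', '51', '0']
218 ['44', '42', '46', '54', '61', '66', '61', '43', '45', '2']
221 ['44', '41', '39', '42', '40', '38', '40', '45', '1', '3']
224 ['35', '34', '33', '31', '32', '37', '34', '39', '5', '1']
227 ['2', '4', '-2', '5', '6', '5', '12', '1', '-2', '3']
```

View pics/crop_flag.png

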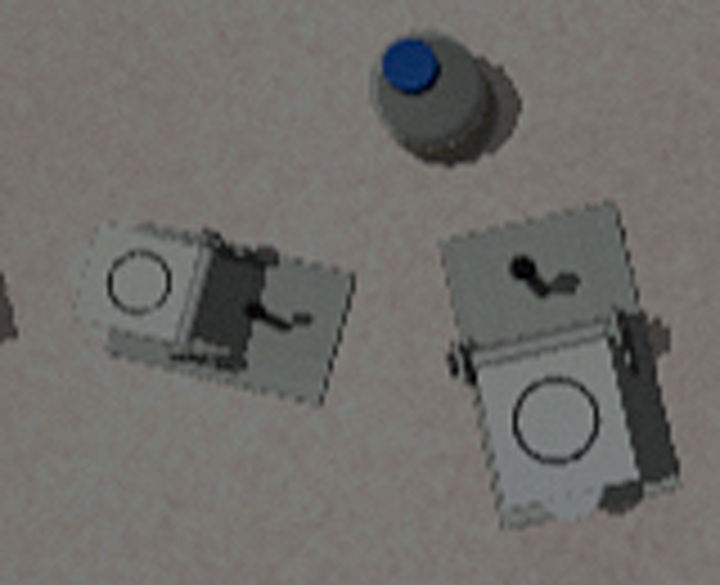

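View pics/crop_hp.png

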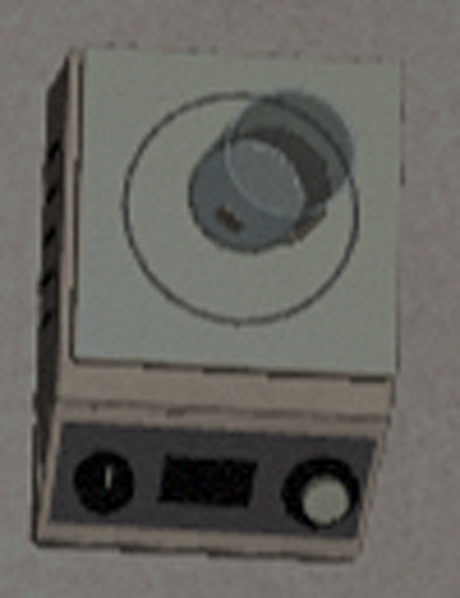

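View pics/crop_s.png

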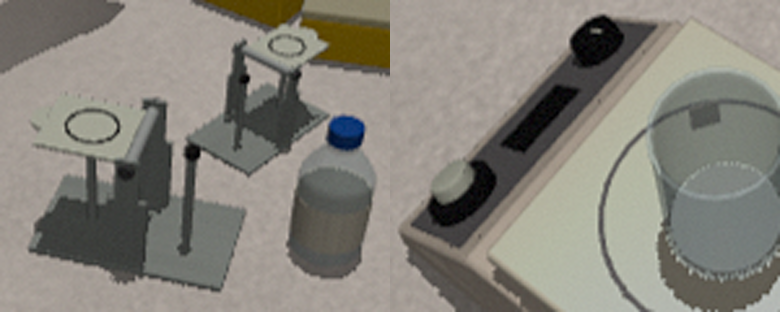

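The enlarged crop confirms it: the right-hand stand, at top-image (222,222), is the larger one. Its flag is ring-up and lies towards the robot, so it is the one meant. The smaller one at (150,208) is turned sideways. The white standby cap is near (416,212). Next I'll measure both.

```bash
cat > meas.py <<'E'
from h import *
import pickle
t=pickle.load(open("top0.pkl","rb"));s=pickle.load(open("scene0.pkl","rb"))
def ray(c,u,v):
    d=np.array([(u-c["cx"])/c["fx"],-(v-c["cy"])/c["fy"],-1.0]); w=c["cam_to_world"][:3,:3]@d
    return c["cam_to_world"][:3,3],w/np.linalg.norm(w)
def tri(a,b):
    (o1,d1),(o2,d2)=ray(t,*a),ray(s,*b)
    A=np.c_[d1,-d2]; k=np.linalg.lstsq(A,o2-o1,rcond=None)[0]
    p,q=o1+k[0]*d1,o2+k[1]*d2
    return (p+q)/2,np.linalg.norm(p-q)
E
python3 - <<'E'
from meas import *
# white cap blobs
def blob(c,u0,u1,v0,v1,th):
    g=cv2.cvtColor(c["image"],cv2.COLOR_BGR2GRAY)[v0:v1,u0:u1]
    m=(g>th).astype(np.uint8)
    n,l,st,ce=cv2.connectedComponentsWithStats(m)
    for i in range(1,n):
        if st[i,4]>15: print(th,st[i]+[u0,v0,0,0,0],ce[i]+[u0,v0])
print("top");[blob(t,406,424,204,222,x) for x in(90,110,130)]
print("scene");[blob(s,142,180,352,395,x) for x in(110,130,150)]
q=cloud(t)
sub=q[180:265,190:260].reshape(-1,3); m=(sub[:,2]>100)&(sub[:,2]<130)
f=sub[m]; r=cv2.minAreaRect(f[:,:2].astype(np.float32)); print("flag rect",r,f[:,2].mean(),len(f))
# hotplate top
sub=q[105:190,350:440].reshape(-1,3); m=(sub[:,2]>100)&(sub[:,2]<118)
r=cv2.minAreaRect(sub[m][:,:2].astype(np.float32)); print("plate",r)
# edges of the base plate
for n,u,v in(("fl",198.9,193.3),("fr",236.7,185.1),("nr",250.7,246.7)): print(n,P(t,u,v,6))
for n,u,v in(("capL",202.5,221),("capR",240,216.5)): print(n,P(t,u,v,110))
for n,u,v in(("bottle",191,155),): print(n,P(t,u,v,135))
for n,u,v in(("cork",300,272),): print(n,P(t,u,v,30))
print("ring",P(t,224,233.5,113));
E
```

```text
top
90 [411 210   9   8  59] [415.18644068 213.42372881]
scene
110 [142 352  32  43 690] [152.99855072 365.87391304]
110 [164 376  16  19 160] [173.975  388.0125]
130 [142 352  31  33 558] [152.46594982 363.02867384]
130 [168 381  12  14  89] [175.37078652 389.69662921]
150 [142 352  29  31 407] [150.77641278 361.65847666]
150 [169 383  11  12  68] [175.67647059 390.14705882]
flag rect ((527.0538330078125, 200.3621368408203), (148.66726684570312, 100.7757568359375), 5.532827377319336) 114.56022028282163 1256
plate ((733.9340209960938, -243.75975036621094), (181.30276489257812, 181.12855529785156), 88.56217193603516)
fl [624.4726897  274.01551386   6.        ]
fr [650.30508856 171.17205209   6.        ]
nr [482.11601932 126.77016262   6.        ]
capL [538.30372497 244.53803153 110.        ]
capR [552.3722493  150.82732955 110.        ]
bottle [700.75211926 277.08557877 135.        ]
cork [417.80731586  -7.30627809  30.        ]
ring [508.18183042 188.95459188 113.        ]
```

Run:
```python
from meas import *
a=cv2.resize(s["image"][150:235,260:355],None,fx=8,fy=7,interpolation=cv2.INTER_CUBIC); a=cv2.convertScaleAbs(a,alpha=1.5); cv2.imwrite("pics/sf.png",a)
a=cv2.resize(t["image"][180:262,192:260],None,fx=7,fy=7,interpolation=cv2.INTER_CUBIC);a=cv2.convertScaleAbs(a,alpha=1.7); cv2.imwrite("pics/tf.png",a)
```

```text
(no output)
```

View pics/sf.png

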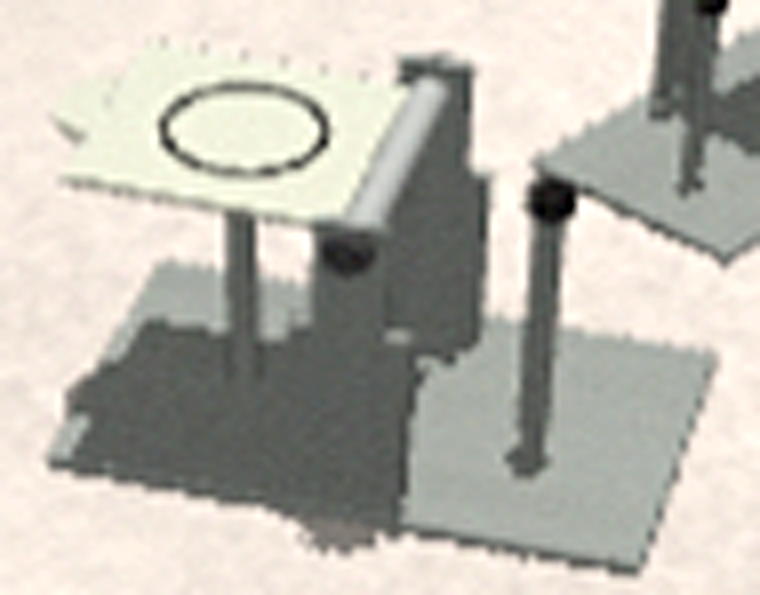

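View pics/tf.png

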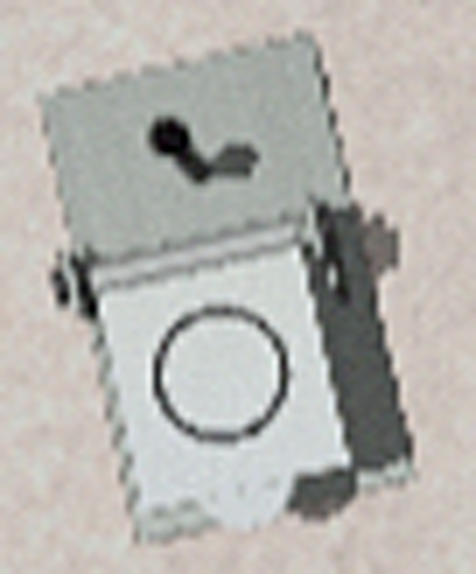

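The stand's four base corners in the top crop are (42,98), (312,33), (413,478) and (135,540). In the scene crop they are (715,352), (638,572), (50,462) and (160,262).

```bash
cat >> meas.py <<'E'
def ct(x,y): return ((x+.5)/7-.5+192,(y+.5)/7-.5+180)
def cs(x,y): return ((x+.5)/8-.5+260,(y+.5)/7-.5+150)
E
python3 - <<'E'
from meas import *
T=np.array([P(t,*ct(*p),6)[:2] for p in((42,98),(312,33),(413,478),(135,540))])
S=np.array([P(s,*cs(*p),6)[:2] for p in((715,352),(638,572),(50,462),(160,262))])
for n,A in(("top",T),("scene",S)):
    d=(A[0]+A[1]-A[2]-A[3])/2
    w=(A[0]+A[3]-A[1]-A[2])/2
    print(n,A.round(0).tolist(),"c",A.mean(0),"L",np.linalg.norm(d),"W",np.linalg.norm(w),"yaw",np.arctan2(d[1],d[0]),np.arctan2(-w[0],w[1]))
# flag ring centre both views, tab end
print("ring",tri(ct(221,373),cs(245,128)))
print("tab",tri(ct(245,525),cs(60,122)))
print("capR near", tri(ct(330,265),cs(350,250)))
print("button",tri((415.2,213.4),(175.5,390.0)))
print("far post", tri(ct(170,137),cs(551,200)))
q=cloud(t);sub=q[105:190,350:440].reshape(-1,3)
m=(sub[:,2]>100)&(sub[:,2]<118)
b=cv2.convertScaleAbs(cv2.resize(t["image"][195:230,350:432],None,fx=9,fy=9,interpolation=cv2.INTER_CUBIC),alpha=1.7); cv2.imwrite("pics/hp2.png",b)
a=cv2.convertScaleAbs(cv2.resize(s["image"][300:420,140:240],None,fx=7,fy=5,interpolation=cv2.INTER_CUBIC),alpha=1.2); cv2.imwrite("pics/hp3.png",a)
E
```

```text
top [[624.0, 278.0], [653.0, 173.0], [479.0, 127.0], [452.0, 234.0]] c [551.78729947 202.7358592 ] L 178.32748555259084 W 109.2997389393087 yaw 0.2547718239450112 0.2584154762648826
scene [[623.0, 278.0], [653.0, 170.0], [482.0, 125.0], [452.0, 230.0]] c [552.41870187 200.99699345] L 177.5111097937667 W 110.98274996661448 yaw 0.26685484267340026 0.2730084578164892
ring (array([509.42906247, 190.81396537, 115.09636627]), np.float64(0.37015710277427))
tab (array([454.76913499, 180.19974077, 103.12477286]), np.float64(3.7168091351069448))
capR near (array([555.7348434 , 158.25705455, 105.71401807]), np.float64(13.17404344758921))
button (array([ 591.11635977, -308.32437303,   18.63934615]), np.float64(21.57605766663174))
far post (array([595.18456553, 213.86824487, 105.69397838]), np.float64(0.3410773633060157))
```

View pics/hp2.png

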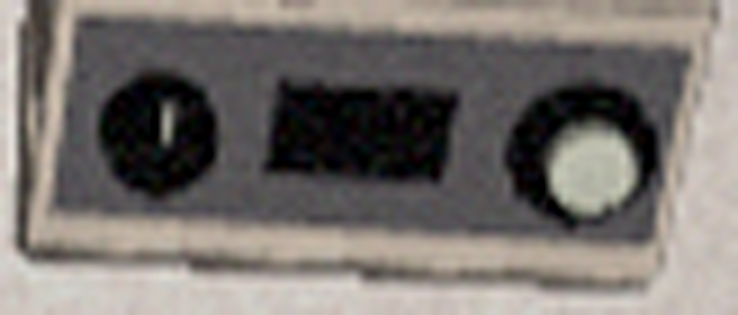

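View pics/hp3.png

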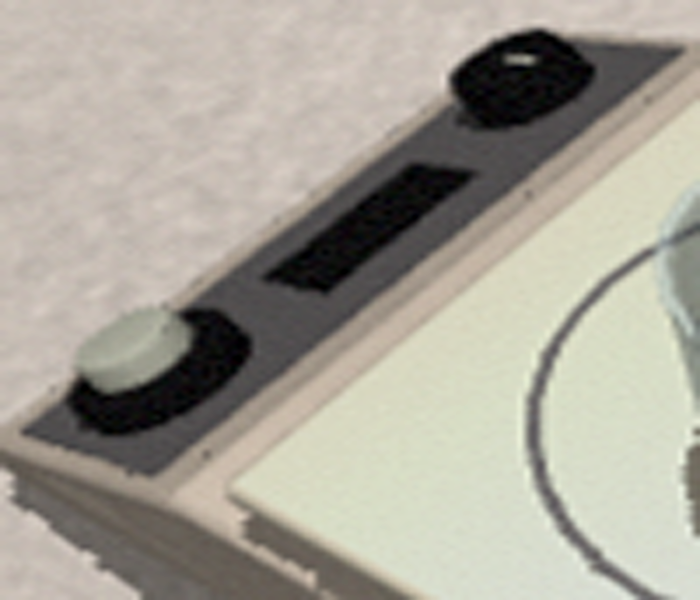

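```bash
cat > plan.py <<'E'
from meas import *
ry=lambda a:np.array([np.cos(a),np.sin(a)])
HY=-0.022; SY=0.263; PIV=np.array([552.1,201.9,110.])
def R(p,yaw,flip=1,mode="x"):
    """tool z = forward(yaw) pitched p below horizontal; tool x horizontal (mode x)"""
    z=np.array([np.cos(p)*np.cos(yaw),np.cos(p)*np.sin(yaw),-np.sin(p)])
    x=flip*np.array([-np.sin(yaw),np.cos(yaw),0])
    y=np.cross(z,x)
    return np.c_[x,y,z] if mode=="x" else np.c_[y,-x,z]
def flagpt(th,r,off,lat=0):
    """point at radius r on flag at angle th, off mm on the pushed (under) side"""
    u=np.array([-np.cos(th),np.sin(th)]);tt=np.array([np.sin(th),np.cos(th)])
    a=r*u-off*tt
    return PIV+np.array([a[0]*np.cos(SY)-lat*np.sin(SY),a[0]*np.sin(SY)+lat*np.cos(SY),a[1]])
E
python3 - <<'E'
from plan import *
b,e=tri((415.7,213.2),(158.1,366.6)); print("button",b,e)
print("knob",tri(((160.5)/9-.5+350,(130.5)/9-.5+195),(140+520/7,300+65/5)))
q=cloud(t); print("range there",[q[v,u].round(0).tolist() for v,u in((213,416),(212,416),(214,415))])
q=cloud(s); print([q[v,u].round(0).tolist() for v,u in((366,158),(367,157),(366,159))])
for f in(1,-1):
  for m in "xy":
    print(f,m,"btn",inverse_kinematics(b+np.array([-30*np.sin(.61),0,30*np.cos(.61)]),R(np.radians(55),HY,f,m)))
    for p in(-10,0,10,20,30,45): 
        j=inverse_kinematics(flagpt(0,75,25),R(np.radians(p),SY,f,m)); print(" ",p,None if j is None else np.round(j,2))
    for p in(45,60,75,90): 
        j=inverse_kinematics(flagpt(np.pi,80,5),R(np.radians(p),SY,f,m)); print("  end",p,None if j is None else np.round(j,2))
E
```

```text
button [ 577.80210297 -301.36566815   76.57847815] 0.46102197057242833
knob (array([ 585.91004415, -177.1323446 ,   70.12975768]), np.float64(0.08011541750285342))
range there [[578.0, -301.0, 80.0], [581.0, -302.0, 79.0], [575.0, -299.0, 79.0]]
[[579.0, -301.0, 80.0], [578.0, -303.0, 78.0], [580.0, -300.0, 79.0]]
1 x btn [ 1.16336411  0.7493539  -0.83225531  2.08623615  1.84166075  0.19934503
  0.3888464 ]
  -10 [ 0.51  2.04 -0.85  2.4   4.14  1.85 -0.02]
  0 None
  10 None
  20 None
  30 None
  45 None
  end 45 [ 0.37  1.05 -1.28  2.18  2.16  1.09 -0.26]
  end 60 [-0.3   0.59 -0.24  2.03  1.5   0.24 -0.07]
  end 75 [-0.39  0.62 -0.08  1.81  0.22  0.46  1.19]
  end 90 [-0.37  0.72 -0.1   1.57  0.08  0.86  1.34]
1 y btn [ 1.16336411  0.7493539  -0.83225531  2.08623615  1.84166075  0.19934503
 -1.18194993]
  -10 [ 0.51  2.04 -0.85  2.4   4.14  1.85 -1.59]
  0 None
  10 None
  20 None
  30 None
  45 None
  end 45 [ 0.37  1.05 -1.28  2.18  2.16  1.09 -1.83]
  end 60 [-0.14  0.61 -0.45  2.02  1.52  0.35 -1.62]
  end 75 [-0.61  0.63  0.23  1.83 -0.21  0.44 -0.  ]
  end 90 [-0.56  0.73  0.21  1.58 -0.19  0.85 -0.01]
-1 x btn [ 1.40970738  1.01800424 -1.27464685  2.07578476  1.69369634  0.59301844
 -2.43592794]
  -10 None
  0 None
  10 None
  20 None
  30 None
  45 None
  end 45 [-0.17  0.66 -0.45  2.2   2.44  0.61  2.18]
  end 60 None
  end 75 [-0.8   0.69  0.51  1.84 -0.6   0.49 -1.23]
  end 90 [-0.77  0.8   0.56  1.59 -0.51  0.9  -1.33]
-1 y btn [ 1.14359675  0.73754122 -0.80263441  2.0871425   1.87919268  0.17911609
  1.91326271]
  -10 [ 0.51  2.04 -0.85  2.4   4.14  1.85  1.55]
  0 None
  10 None
  20 None
  30 None
  45 None
  end 45 [-0.21  0.65 -0.39  2.21  2.48  0.59  0.55]
  end 60 [-0.3   0.59 -0.24  2.03  1.5   0.24  1.5 ]
  end 75 [-0.18  0.64 -0.39  1.8   0.58  0.54  2.47]
  end 90 [-1.04  1.13  1.22  1.61 -1.11  1.24 -2.47]
```

Run:
```python
from plan import *
for p in(20,30,40,50,60):
  for dy in range(-120,121,20):
    o=[]
    for m in "xy":
      for f in(1,-1):
        j=inverse_kinematics(flagpt(0,80,25),R(np.radians(p),SY+np.radians(dy),f,m))
        o.append("-" if j is None else str(np.round(j,1).tolist()))
    if any(x!="-" for x in o): print(p,dy,o)
```

```text
20 -120 ['[-1.1, 1.2, 0.5, 1.4, 0.2, 1.6, -0.9]', '[-1.0, 1.2, 0.4, 1.4, 0.2, 1.6, 2.1]', '[-1.2, 1.4, 0.8, 1.4, -0.1, 1.6, -2.3]', '[-0.9, 1.2, 0.1, 1.4, 0.4, 1.7, 0.4]']
20 -100 ['[-1.2, 1.2, 0.5, 1.6, 0.4, 1.4, -0.9]', '[-0.7, 1.1, -0.4, 1.6, 0.9, 1.8, 1.7]', '[-1.4, 1.3, 0.8, 1.6, 0.2, 1.3, -2.3]', '[-1.0, 1.1, 0.1, 1.6, 0.6, 1.5, 0.4]']
20 -80 ['[-1.4, 1.1, 0.5, 1.9, 0.6, 1.1, -1.0]', '[-0.8, 1.0, -0.4, 1.8, 1.1, 1.7, 1.7]', '[-1.5, 1.2, 0.7, 1.9, 0.4, 1.0, -2.4]', '[-1.1, 1.0, 0.1, 1.8, 0.9, 1.3, 0.3]']
20 -60 ['[-1.5, 1.1, 0.6, 2.1, 0.9, 0.8, -1.3]', '[-0.9, 1.0, -0.3, 2.1, 1.3, 1.5, 1.6]', '[-1.7, 1.3, 0.9, 2.1, 0.5, 0.5, -2.5]', '[-1.2, 1.0, 0.1, 2.1, 1.2, 1.1, 0.1]']
20 -40 ['[-1.6, 1.2, 0.6, 2.4, 1.6, 0.6, -1.9]', '[-1.0, 1.0, -0.3, 2.3, 1.6, 1.4, 1.4]', '[-2.0, 1.9, 1.2, 2.4, 4.3, 0.3, -0.0]', '[-1.3, 1.0, 0.2, 2.4, 1.6, 1.0, -0.2]']
20 60 ['[1.1, 1.6, -1.3, 2.2, 0.8, 0.2, 2.5]', '[1.0, 1.3, -1.1, 2.2, -1.0, 0.2, 1.2]', '[1.1, 1.6, -1.3, 2.2, 0.8, 0.2, 1.0]', '[1.0, 1.3, -1.1, 2.2, -1.0, 0.2, -0.4]']
20 80 ['[0.3, 1.0, -0.2, 2.0, -1.2, 1.1, -1.8]', '[0.6, 1.1, -0.6, 2.0, 
[... 6752 characters left out ...]
, 2.2]']
60 60 ['[0.7, 0.9, -1.2, 2.2, 1.1, 0.4, 1.7]', '[0.2, 0.6, -0.5, 2.2, -1.0, 0.3, 0.5]', '[0.4, 0.7, -0.8, 2.2, -0.1, 0.2, 1.2]', '[0.0, 0.6, -0.2, 2.2, -1.2, 0.4, -0.8]']
60 80 ['[0.7, 1.1, -1.3, 2.0, 0.9, 0.7, 2.3]', '[0.0, 0.6, -0.2, 2.1, -0.8, 0.6, 0.6]', '[0.3, 0.7, -0.7, 2.1, -0.3, 0.4, 1.7]', '[-0.3, 0.6, 0.2, 2.1, -1.1, 0.7, -0.7]']
60 100 ['[-0.7, 0.9, 0.8, 2.0, -1.2, 1.2, -1.9]', '[-0.1, 0.7, -0.2, 1.9, -0.6, 0.8, 0.7]', '[0.3, 0.7, -0.6, 1.9, -0.2, 0.7, 1.9]', '[-0.3, 0.7, 0.3, 2.0, -0.9, 0.9, -0.6]']
60 120 ['[-0.8, 1.0, 1.0, 1.8, -1.1, 1.5, -1.6]', '[-0.1, 0.7, -0.1, 1.8, -0.4, 1.0, 0.9]', '[0.1, 0.8, -0.5, 1.8, -0.1, 0.9, 2.2]', '[-0.4, 0.8, 0.3, 1.8, -0.7, 1.1, -0.5]']
```

```bash
cat >> plan.py <<'E'
B=np.array([577.9,-301.2,78.0]); N=np.array([-np.sin(np.radians(35))*np.cos(HY),-np.sin(np.radians(35))*np.sin(HY),np.cos(np.radians(35))])
E
python3 - <<'E'
from plan import *
from scipy.spatial.transform import Rotation as Ro
R0=R(np.radians(55),HY)
for a in range(-180,180,30):
    Q=R0@Ro.from_euler("z",a,degrees=True).as_matrix()
    o=[inverse_kinematics(B+N*d,Q) for d in(60,0)]
    print(a,[None if j is None else np.round(j,2).tolist() for j in o])
print(inverse_kinematics([300,450,380],R(np.pi/2,0)),inverse_kinematics([234,579,380],read_state()["tool_rot"]))
q=cloud(t); m=(t["image"][...,2].astype(int)>t["image"][...,1].astype(int)+60); m[:, :270]=0; m[:100]=0
print("rack",np.nanmin(q[m],0),np.nanmax(q[m],0))
E
```

```text
-180 [[1.33, 0.78, -1.06, 2.11, 1.59, 0.33, -2.46], [1.38, 1.09, -1.28, 2.05, 1.76, 0.64, -2.46]]
-150 [[-0.19, 1.04, 1.22, 2.18, 4.37, 1.23, -0.03], [0.72, 0.67, -0.25, 2.08, 4.0, 0.19, 0.7]]
-120 [[-0.19, 1.04, 1.22, 2.18, 4.37, 1.23, -0.55], [1.14, 0.82, -0.84, 2.06, 1.93, 0.25, 2.42]]
-90 [[1.21, 0.69, -0.86, 2.11, 1.63, 0.18, 2.16], [1.14, 0.82, -0.84, 2.06, 1.93, 0.25, 1.89]]
-60 [[1.39, 0.85, -1.16, 2.1, 1.59, 0.42, 1.76], [1.14, 0.82, -0.84, 2.06, 1.93, 0.25, 1.37]]
-30 [[1.33, 0.78, -1.06, 2.11, 1.59, 0.33, 1.2], [1.25, 0.91, -1.01, 2.05, 1.8, 0.38, 1.04]]
0 [[1.33, 0.78, -1.06, 2.11, 1.59, 0.33, 0.68], [1.14, 0.82, -0.84, 2.06, 1.93, 0.25, 0.32]]
30 [[1.33, 0.78, -1.06, 2.11, 1.59, 0.33, 0.16], [1.14, 0.82, -0.84, 2.06, 1.93, 0.25, -0.2]]
60 [[1.33, 0.78, -1.06, 2.11, 1.59, 0.33, -0.37], [1.14, 0.82, -0.84, 2.06, 1.93, 0.25, -0.72]]
90 [[1.33, 0.78, -1.06, 2.11, 1.59, 0.33, -0.89], [1.14, 0.82, -0.84, 2.06, 1.93, 0.25, -1.25]]
120 [[1.33, 0.78, -1.06, 2.11, 1.59, 0.33, -1.41], [1.14, 0.82, -0.84, 2.06, 1.93, 0.25, -1.77]]
150 [[1.33, 0.78, -1.06, 2.11, 1.59, 0.33, -1.94], [1.14, 0.82, -0.84, 2.06, 1.93, 0.25, -2.3]]
[-1.00995093  0.26146899 -0.10545742  1.60785381  0.02846014  1.27377102
  0.45061546] [-1.26373382  0.41348677 -0.0267788   1.39038022  0.01100293  1.33888299
 -0.10479137]
rack [697.26578071 -40.05294408   5.40458465] [828.35768571  25.92339773  60.44375017]
```

Run:
```python
from plan import *
clamp(); 
movel([234,579,360],max_speed=250)
movep([480,-150,400],R(np.radians(80),HY))
print(read_state()["time"],read_state()["finger_gap"],read_state()["qpos"].round(2) if hasattr(read_state()["qpos"],"round") else read_state()["qpos"])
movep(B+N*60,R(np.radians(55),HY))
s_=read_state();print(s_["time"],s_["eef_pos"],np.round(s_["qpos"],2),s_["ft_force"])
for n in("scene","top"):
    c=camera(n); pickle.dump(c,open(n+"1.pkl","wb"));cv2.imwrite(f"pics/{n}1.png",c["image"])
```

```text
4.25 0.12623162901389123 [-0.74  0.11  1.07  1.83 -0.17  1.1   1.92]
7.15 [ 543.64229465 -300.20850763  127.09885177] [ 1.33  0.78 -1.06  2.11  1.59  0.33  0.68] [-0.46478768  0.54211803  0.18186337]
```

View pics/scene1.png

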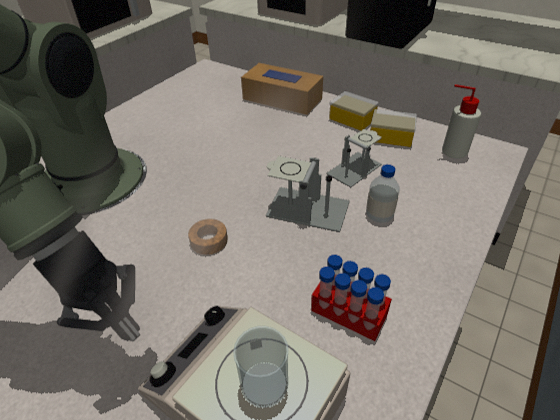

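View pics/top1.png

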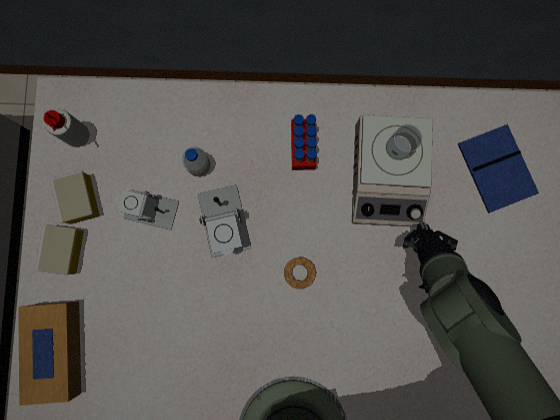

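The closed fingers hang in front of the cap: the tip is at about (416,226) in the top view and the cap at (415,213). Next is the guarded press along the panel normal.

Run:
```python
from plan import *
movel(B+N*14,max_speed=80)
g=movel(B-N*14,max_speed=25,guard=9)
s_=read_state(); d=(np.array(s_["eef_pos"])-B)
print(g,s_["time"],"along N",d@N,"force along N",np.array(s_["ft_force"])@N,s_["ft_force"])
for n in("scene","top"):
    c=camera(n); cv2.imwrite(f"pics/{n}2.png",cv2.resize(c["image"][290:420,60:240] if n=="scene" else c["image"][170:260,350:460],None,fx=4,fy=4))
```

```text
True 8.8167 along N -8.348627696992706 force along N 22.113060818557546 [-11.88290037  -0.24327627  18.68032706]
```

View pics/scene2.png

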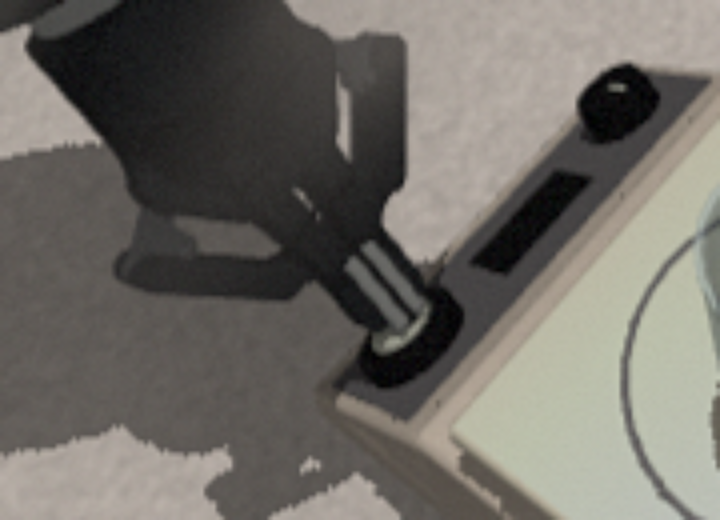

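View pics/top2.png

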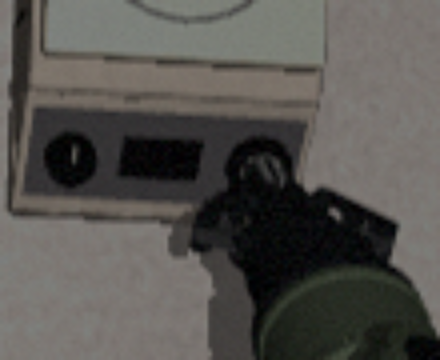

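The tip bottomed the cap: 22 N against the 4 N needed, about 8 mm past my estimate of the face. It touches only the cap at scene-crop (400,325). Now I'll retract and check IK for the sideways approach under the flag.

Run:
```python
from plan import *
movel(B+N*70,max_speed=150)
print(read_state()["time"],read_state()["ft_force"])
c=camera("scene"); cv2.imwrite("pics/s3.png",cv2.resize(c["image"][290:420,60:240],None,fx=4,fy=4))
for f in(1,-1):
  for dy in(65,75,85,95):
    o=[]
    for th,p,lat,off in((0,25,-80,28),(0,25,-20,28),(45,30,-20,14),(90,40,-20,14),(135,50,-20,14),(180,60,-20,14)):
        j=inverse_kinematics(flagpt(np.radians(th),72,off,lat),R(np.radians(p),SY+np.radians(dy),f,"x")); o.append(None if j is None else np.round(j,1).tolist())
    print(f,dy,*o,sep="\n  ")
```

```text
9.5917 [-0.10830528 -0.64833545 -0.3186263 ]
1
  65
  [0.6, 1.0, -0.4, 2.0, -1.2, 0.8, -1.9]
  [0.8, 1.1, -0.9, 2.1, -1.0, 0.5, -2.0]
  [0.6, 0.8, -0.7, 2.1, -1.2, 0.6, -2.1]
  [0.2, 0.6, -0.2, 2.0, -1.2, 0.8, -2.3]
  [0.7, 1.0, -1.3, 1.8, 0.5, 0.6, 2.4]
  [0.6, 1.2, -1.5, 1.7, 1.0, 0.9, 2.0]
1
  75
  [0.4, 1.0, -0.2, 1.9, -1.1, 1.1, -1.9]
  [0.5, 1.0, -0.4, 2.0, -1.1, 0.9, -2.0]
  [0.3, 0.8, -0.2, 2.0, -1.2, 1.0, -2.1]
  [-0.1, 0.7, 0.2, 1.9, -1.2, 1.1, -2.2]
  [-0.5, 0.7, 0.6, 1.8, -1.2, 1.2, -2.3]
  [0.6, 1.1, -1.3, 1.7, 0.7, 0.9, 2.4]
1
  85
  [0.2, 1.0, -0.0, 1.8, -1.0, 1.3, -1.9]
  [0.2, 1.0, -0.0, 1.9, -1.1, 1.2, -1.9]
  [-0.0, 0.8, 0.2, 1.9, -1.2, 1.3, -2.0]
  [-0.4, 0.8, 0.6, 1.8, -1.2, 1.4, -2.1]
  [-0.4, 0.8, 0.6, 1.7, -1.2, 1.3, -2.3]
  [-0.6, 0.9, 0.8, 1.6, -1.2, 1.3, -2.3]
1
  95
  [0.1, 1.0, 0.2, 1.7, -1.0, 1.5, -1.9]
  [-0.0, 1.0, 0.2, 1.8, -1.1, 1.4, -1.8]
  [-0.2, 0.9, 0.4, 1.8, -1.1, 1.5, -1.9]
  [-0.4, 0.8, 0.6, 1.7, -1.1, 1.5, -2.0]
  [-0.5, 0.9, 0.8, 1.6, -1.2, 1.5, -2.1]
  [-0.6, 1.0, 0.8, 1.6, -1.2, 1.4, -2.2]
-1
  65
  [1.0, 1.3, -1.1, 2.0, -0.2, 0.5, 0.4]
  
[... 241 characters left out ...]
 0.5]
  [0.9, 1.3, -1.1, 2.0, -0.2, 0.5, 0.4]
  [0.9, 1.1, -1.1, 2.0, -0.3, 0.6, 0.3]
  [0.7, 0.9, -1.1, 1.9, -0.2, 0.6, 0.1]
  [0.6, 0.9, -1.0, 1.7, 0.0, 0.7, -0.2]
  [0.5, 1.0, -1.1, 1.7, 0.4, 0.8, -0.5]
-1
  85
  [0.9, 1.2, -1.0, 1.8, -0.2, 0.9, 0.5]
  [0.8, 1.2, -1.0, 1.9, -0.2, 0.8, 0.4]
  [0.8, 1.1, -1.0, 1.9, -0.2, 0.8, 0.3]
  [0.7, 0.9, -1.0, 1.8, -0.2, 0.8, 0.2]
  [0.5, 0.9, -1.0, 1.6, 0.0, 0.9, -0.0]
  [0.5, 1.0, -1.1, 1.6, 0.4, 0.9, -0.4]
-1
  95
  [0.8, 1.2, -0.9, 1.7, -0.2, 1.1, 0.5]
  [0.7, 1.2, -1.0, 1.7, -0.2, 0.9, 0.5]
  [0.7, 1.1, -1.0, 1.8, -0.2, 1.0, 0.4]
  [0.6, 1.0, -1.0, 1.7, -0.1, 1.0, 0.2]
  [0.5, 0.9, -0.9, 1.5, 0.0, 1.0, 0.1]
  [0.4, 1.0, -1.0, 1.5, 0.3, 1.0, -0.1]
```

View pics/s3.png

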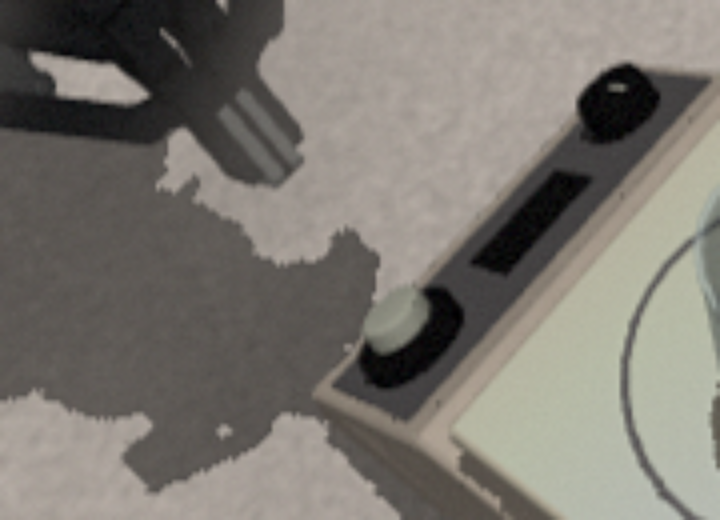

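The cap has sprung back out. Now the move to the right of the flag.

```bash
cat >> plan.py <<'E'
DY=np.radians(85); RR=77
def RF(p): return R(np.radians(p),SY+DY,-1,"x")
E
python3 - <<'E'
from plan import *
a=flagpt(0,RR,28,-110)
movel(B+N*70+np.array([-20,0,90]),max_speed=200)
movep(a+[0,0,110],RF(25))
movel(a,max_speed=150)
g=movel(flagpt(0,RR,28,-22),max_speed=80,guard=3)
s_=read_state();print(g,s_["time"],s_["eef_pos"],np.round(s_["qpos"],2),s_["ft_force"])
for n in("scene","top"):
    c=camera(n); cv2.imwrite(f"pics/{n}4.png",cv2.resize(c["image"][100:300,150:420] if n=="scene" else c["image"][150:300,170:370],None,fx=2.9,fy=2.9))
E
```

```text
False 13.8417 [483.74635981 160.18281794  81.87541493] [ 0.79  1.21 -0.96  1.87 -0.28  0.76  0.52] [-0.59030534 -0.1909123  -0.46135577]
```

View pics/scene4.png

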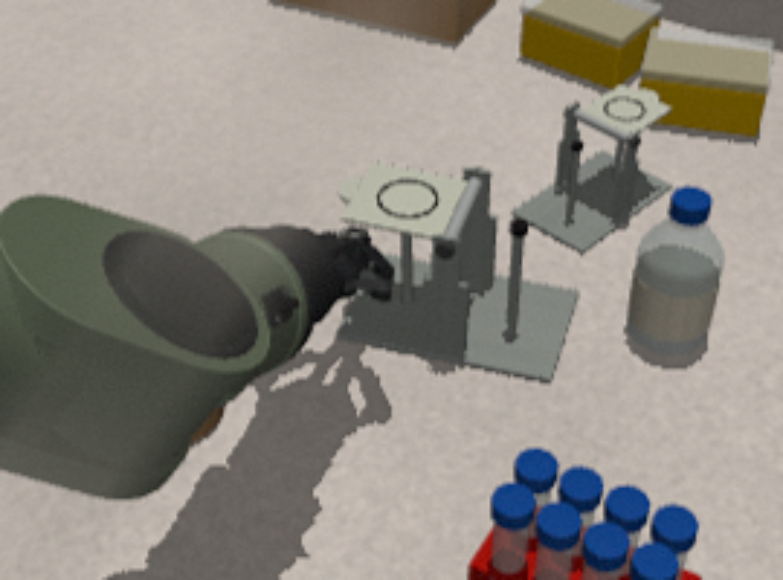

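View pics/top4.png

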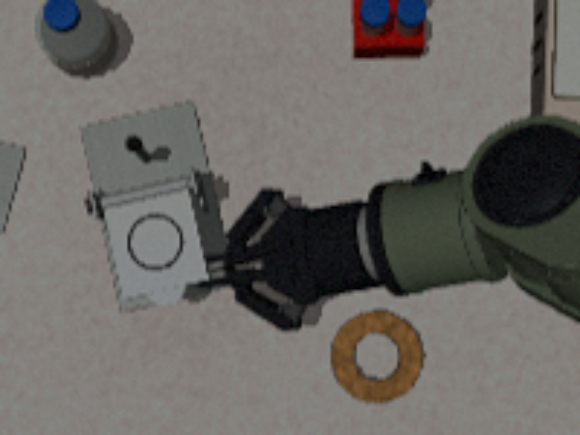

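The closed tip is tucked under the flag's right edge at top-crop (208,265), clear of the near post and the cheek. I'll start the arc about the pivot and check partway.

Run:
```python
from plan import *
def pp(d): return 25+35*max(0,min(1,d/180))
c0=read_state()["eef_pos"]
for d in(10,25,40,55,70):
    g=movel(flagpt(np.radians(d),RR,26,-16),RF(pp(d)),max_speed=60,guard=8)
    s_=read_state(); print(d,g,round(s_["time"],2),np.round(s_["eef_pos"],0),np.round(s_["ft_force"],1))
    if g: break
for n in("scene","top"):
    c=camera(n); cv2.imwrite(f"pics/{n}5.png",cv2.resize(c["image"][80:280,150:420] if n=="scene" else c["image"][150:300,170:370],None,fx=2.9,fy=2.9))
for d in(90,110,130,150,165,180): print(d,inverse_kinematics(flagpt(np.radians(d),RR,26,-16),RF(pp(d))).round(2))
```

```text
10 False 14.38 [479. 165.  98.] [ 0.1  0.1 -0.8]
25 False 14.88 [478. 165. 119.] [-0.6 -1.   0.1]
40 False 15.38 [483. 167. 139.] [ 0.  -0.1  0.3]
55 False 15.88 [493. 169. 158.] [-0.5  0.2 -1.1]
70 False 16.38 [507. 173. 174.] [ 0.5  0.6 -0.6]
90 [ 0.62  0.83 -0.93  1.81 -0.27  0.81  0.24]
110 [ 0.53  0.8  -0.88  1.74 -0.24  0.84  0.17]
130 [ 0.45  0.79 -0.82  1.68 -0.2   0.86  0.11]
150 [ 0.36  0.8  -0.75  1.62 -0.15  0.86  0.06]
165 [ 0.3   0.81 -0.7   1.59 -0.12  0.85  0.03]
180 [ 0.25  0.82 -0.65  1.58 -0.09  0.83  0.  ]
```

View pics/scene5.png

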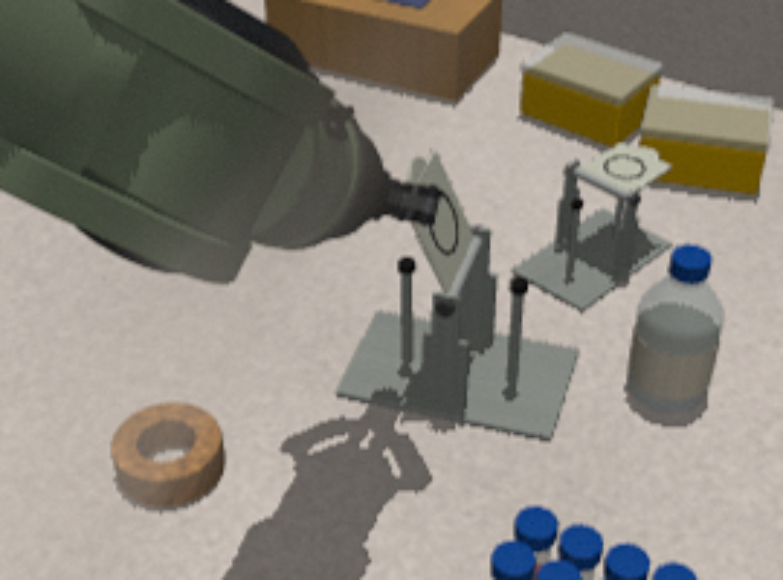

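View pics/top5.png

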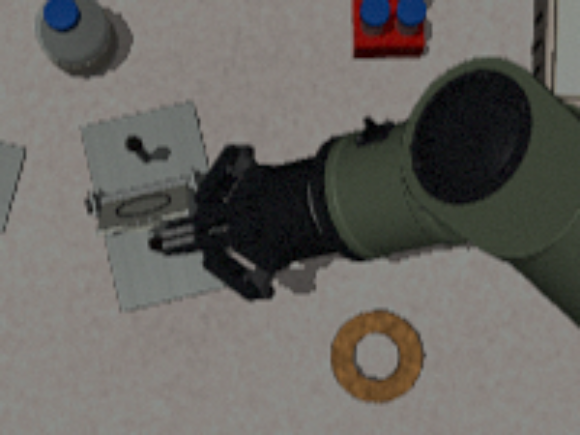

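The flag is following (about 60° up), and the stand has not moved. I'll continue over the top, then press down under a light guard.

Run:
```python
from plan import *
def pp(d): return 25+35*max(0,min(1,d/180))
g=False
for d in(85,100,115,130,145,158,168):
    g=movel(flagpt(np.radians(d),RR,26,-16),RF(pp(d)),max_speed=60,guard=8)
    s_=read_state(); print(d,g,round(s_["time"],2),np.round(s_["eef_pos"],0),np.round(s_["ft_force"],1))
    if g: break
if not g:
    p=np.array(read_state()["eef_pos"])
    g=movel([p[0],p[1],112],max_speed=25,guard=4)
    s_=read_state(); print("down",g,s_["time"],s_["eef_pos"],s_["ft_force"])
for n in("scene","top"):
    c=camera(n); cv2.imwrite(f"pics/{n}6.png",cv2.resize(c["image"][80:280,150:420] if n=="scene" else c["image"][150:300,170:370],None,fx=2.9,fy=2.9))
```

```text
85 False 16.98 [525. 178. 185.] [-1.3 -0.1 -0.2]
100 False 17.48 [544. 183. 190.] [-0.4 -0.2  0.8]
115 False 17.98 [565. 189. 191.] [-0.4 -1.   0.3]
130 False 18.48 [585. 194. 186.] [1.1 0.4 0.1]
145 False 18.98 [603. 199. 175.] [0.2 0.2 0.1]
158 False 19.43 [616. 203. 163.] [-0.8 -0.   0.1]
168 False 19.82 [624. 205. 151.] [-0.5 -0.   0.2]
down True 21.1 [623.74635726 205.21139932 115.76930629] [-1.46943758 -2.50503049  8.83972422]
```

View pics/scene6.png

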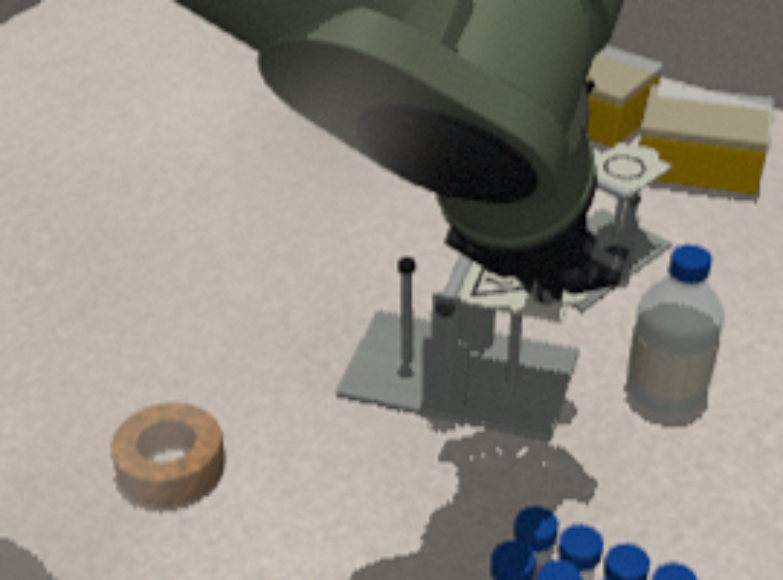

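View pics/top6.png

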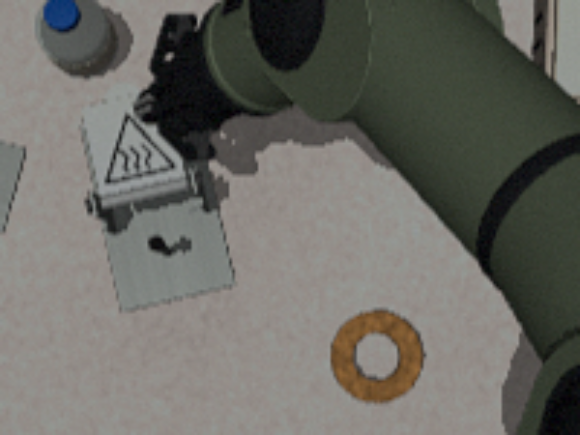

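The flag is down with the triangle up at top-crop (137,150), and it held against about 9 N. I'll retract straight up and compare with the first pictures.

Run:
```python
from plan import *
p=np.array(read_state()["eef_pos"])
movel(p+[0,0,60],max_speed=80)
movel(p+[-60,-60,200],max_speed=200)
movep([480,-150,400],R(np.radians(80),HY))
s_=read_state();print(s_["time"],s_["ft_force"])
for n in("scene","top"):
    c=camera(n); pickle.dump(c,open(n+"7.pkl","wb")); cv2.imwrite(f"pics/{n}7.png",c["image"])
    if n=="top":
        cv2.imwrite("pics/top7c.png",np.hstack([cv2.resize(x["image"][140:265,185:260],None,fx=5,fy=4.6,interpolation=cv2.INTER_CUBIC) for x in(t,c)]))
        q=cloud(c); sub=q[170:240,190:250].reshape(-1,3); f=sub[(sub[:,2]>95)&(sub[:,2]<135)]
        st=(f[:,:2]-PIV[:2])@np.array([np.cos(SY),np.sin(SY)]); k=(st>20)&(st<100); A=np.polyfit(st[k],f[k,2],1); print("flag slope",A,k.sum(),st.max())
    else: q=cloud(c)
```

```text
24.5167 [-0.42802404  0.88215887 -0.6060306 ]
flag slope [-7.79204485e-03  1.13353886e+02] 811 97.17653769543968
```

View pics/scene7.png

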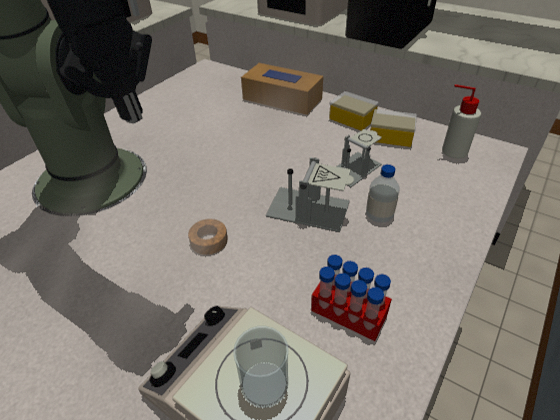

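View pics/top7c.png

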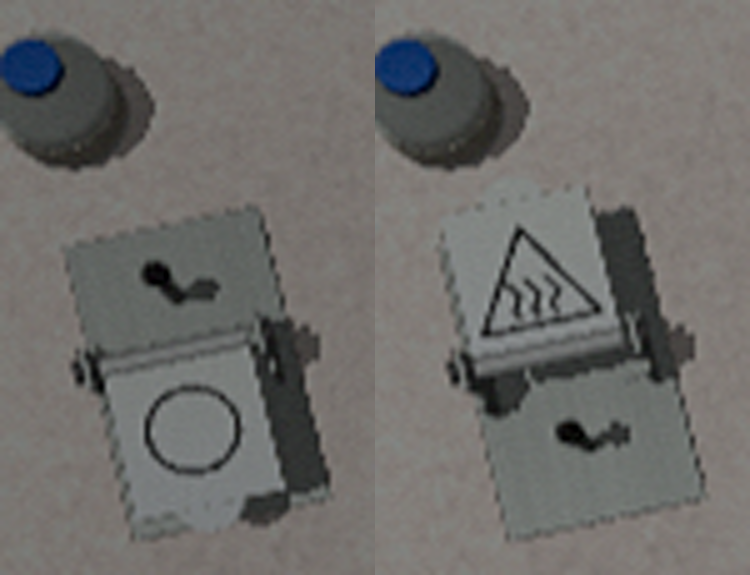

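The flag lies level (fitted slope -0.008 rad) with the triangle up. The stand and bottle are at the same pixels as before, the button has sprung back, and the arm is clear. I'm handing the job in.

```bash
python3 -c "
from workcell import *
finish_job()"
```

```text
the job is handed in; nothing more can be done
```

The standby button was pressed first, then the flag was pushed over its pivot onto the far rest with the hot-surface triangle up. I handed the job in at about 24.5 s on the robot's clock.

- **Standby button:** I pressed it with the closed fingertips, straight along the panel normal, until it bottomed. The contact force reached about 22 N, more than the 9 N guard I had set but within the limits. There was no direct reading of the button's travel. I infer a full press because only about 4 N is needed, and the cap sprang back out afterwards.
- **Flag:** The arm could not reach straight in from the robot's side, so I put the closed fingertips under the flag's right edge instead. I carried it round in an arc without pinching and pressed it lightly against the far rest, with a peak force of about 9 N.
- **Last checks:** A fit to the depth data shows the flag level, with a slope of -0.008 rad. By eye, the stand and bottle are at the same pixels as before, and the beaker, cork ring and tube rack look unmoved. The arm ended clear of everything, and no check failed.

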